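# Scan the slide warmer and hold its sprung cover at the vent mark

## Task

Pick up the handheld barcode reader from its tray and hold it steady for about two seconds about 8 cm in front of the barcode label on the slide warmer, level and pointing squarely at it; then lay the reader back down flat in the tray, inside the rim, and let go of it. Then lift the warmer's spring-loaded cover by its handle until the pointer on the cover is in line with the clamp set on the graduated arc beside it, and finish while still holding the cover steady there (it snaps shut if let go). Do not shift the clamp or disturb the beaker, the timer or the petri dish.

Things in the scene. Friction and masses are not known exactly. Their poses are not given: they have to be found in the camera images.
- warmer: slide warmer, fixed: grey case 150 mm deep (x), 160 wide (y), 78 high, black front facing -x with a knob 10 mm proud. Origin: centre of the underside; x to the back, z up. The cover on top (closed: 80 to 94 mm high) is hinged along the back. On its right (-y) side, 98 mm from the middle, stands a graduated arc of thin steel bar, radius 125 mm about the hinge line, top 200 mm high
- warmer_label (a point): centre of the white barcode label (46 mm wide, 28 mm high) on the left half of the warmer's front face, at [-77.5, 25, 42] mm in the warmer's frame; same axes as the warmer (the label faces -x)
- cover (a joint): opening angle of the cover (rad): 0 closed, grows as the front edge is lifted; stop at 1.4. The hinge is sprung shut: about 4 N (with the weight) are needed at the handle to start lifting, about 6 to 7 N at 0.9 rad. The cover is to be brought to the value of vent_clamp
- cover_handle (a point): middle of the cover's handle: a round steel bar of 12 mm diameter along y, 96 mm long between its two posts, 26 mm above the cover's top face (120 mm above the worktop when closed). At [-125, 0, 40] mm from the hinge in the cover's frame (x to the hinge, z off the cover); turns with the cover. The bar may turn between the finger pads
- cover_hinge (a point): middle of the cover's hinge line, which runs along the warmer's y axis: at [75, 0, 80] mm in the warmer's frame. A positive turn about +y opens the cover
- cover_pointer (a point): tip of the white pointer on the cover's right (-y) edge, 113 mm from the hinge line at the cover's lower face; turns with the cover just inside the arc
- vent_clamp (a joint): angle at which the clamp is set on the arc (rad, about the same hinge line and counted as for the cover, 0.45 to 0.95); held by friction, not to be moved
- clamp_mark (a point): centre of the dark steel clamp (16 x 14 x 12 mm) on the arc, 125 mm from the hinge line; the pointer is in line with it when both angles agree
- reader: handheld barcode reader lying level in the tray, 135 mm long (x), loose, 0.15 kg. Origin: underside, middle of the length; x points out of the nose, z up. Black handle 30 mm wide and 30 mm high from x = -67 to +32 mm (grip it here across y, near x = 0 to -10 mm); grey head 44 mm wide and 34 mm high from there to the nose
- reader_nose (a point): middle of the window at the nose of the reader, at [67.5, 0, 17] mm in its frame; it looks along the reader's +x
- reader_tray: shallow grey tray fixed to the worktop, 175 x 112 mm outside, floor 4 mm thick, rim 12 mm high and 4 mm thick. Origin: centre of the underside, x along its length. A fixed monitor (over 300 mm high) stands behind it to the right: lift clear before swinging the gripper round
- beaker: small clear beaker 46 mm wide, 60 mm high, front left of the warmer, a bystander; origin at the centre of the underside
- timer: white timer 67 x 63 x 20 mm lying on its back near the front edge on the right, a bystander; origin at the centre of the underside
- petri_dish: petri dish 60 mm wide, 15 mm high near the front edge, left of the middle, a bystander; origin at the centre of the underside
Mind the look-alikes: they are no part of the job. Leave any blue look-alike of the reader alone.

How it is judged:
On the way, in this order (a step that is already met when the one before it is completed fails the run):
1. the reader, held up, points squarely and steadily at the barcode label from 35 to 130 mm for a second (x of warmer_label in the frame of reader_nose between 0.035 and 0.13 m and y of warmer_label in the frame of reader_nose between -0.02 and 0.02 m and z of warmer_label in the frame of reader_nose between -0.015 and 0.015 m and angle between the x axis of reader and the x axis of warmer, either way round below 0.26 rad and contact force between the fingers and reader above 0.5 N and linear speed of reader below 0.03 m/s and angular speed of reader below 0.25 rad/s), for 1 s.
2. the reader lies flat in its tray, let go (x of reader in the frame of reader_tray between -0.06 and 0.06 m and y of reader in the frame of reader_tray between -0.05 and 0.05 m and z of reader in the frame of reader_tray below 0.012 m and angle between reader's own z axis and vertical below 0.15 rad and linear speed of reader below 0.03 m/s and contact force between the fingers and reader below 0.2 N), for 0.2 s.
At the end, for the whole second after the job is handed in: The cover stands still within 0.08 rad (4.5 degrees, about 9 mm at the pointer) of the clamp's angle, held there by the fingers against its spring (contact over 1.5 N), and the reader lies flat in its tray (its middle within 60 mm along and 50 mm across of the tray's centre), let go (all of step 2 and angle between the x axis of cover_pointer and the x axis of clamp_mark, either way round below 0.08 rad and velocity of joint cover between -0.1 and 0.1 rad/s and contact force between the fingers and cover above 1.5 N and contact force between reader and cover below 0.1 N); the arm keeps its last pose, push and grip.
It fails at once if the clamp on the arc is shifted (distance of clamp_mark from where it was at the start of the episode above 0.006 m).
It fails at once if the beaker is disturbed (distance of beaker from where it was at the start of the episode above 0.02 m or angle between beaker's own z axis and vertical above 0.4 rad).
It fails at once if the timer is disturbed (distance of timer from where it was at the start of the episode above 0.02 m or angle between timer's own z axis and vertical above 0.4 rad).
It fails at once if the petri dish is disturbed (distance of petri_dish from where it was at the start of the episode above 0.02 m or angle between petri_dish's own z axis and vertical above 0.4 rad).
It also fails if it takes over 62 s, if anything falls off the work surface, if the arm or the gripper's body presses on something with over 40 N, if the wrist force passes 120 N, or if a joint passes its speed limit or range.

## Robot

A 6-joint arm with a two-finger parallel gripper is mounted at the origin on a cart in front of the work surface, level with it; the furniture and walls round the work are solid. World frame = base frame: x ahead of the robot, y to its left, z up, the work surface at z = 0. Lengths are in m, angles in rad, forces in N, time in s.
With the tool pointing down it reaches from about 0.25 to 0.725 m from the base axis. Payload 4 kg.
Tool frame: the origin (TCP) lies at the very end of the fingers, on their centre line; the grasp point (between the pads) lies 19 mm behind it; z points along the fingers, y is the line along which they close (so a half turn about z gives the same grasp; the last joint's range is limited). The gripper opens to 85 mm and grips with 20 to 120 N. Pads are 22 mm wide; open, the fingers measure 114 mm over their backs; the gripper's body (76 mm by 85 mm) begins 54 mm behind the grasp point. The pads swing forward as they close: fully open they stand 13 mm farther back than shut.
Start: joints at [-1.177, 0.241, 0.005, 1.335, 0, 1.571], TCP at [0.192, -0.462, 0.231] pointing down, gripper open.
Joint ranges: [-2.72, 2.72], [-1.05, 1.87], [-1.09, 1.28], [-1.99, 2.15], [-1.42, 1.44], [-3.14, 3.14]. Speed limits (rad/s): [2.79, 2.79, 3.14, 3.14, 3.14, 3.14].

## Interface

Orientations are given as a unit quaternion [x, y, z, w].
In Python, from workcell import bot, vision, workorder, boxes_of gives the robot as it stands.
- The arm moves only by the tool send_rows, never from a script. Its argument "motion" is text: rows parted by semicolons, each of 5 numbers parted by spaces: the closure, from -1 (fully open) to 1 (shut), so that 0 is half open, then the shift along the tool's x, y, z in cm, then the turn about the tool's z in rad. In form: claw x y z twist; .... A call has 1 to 5 rows; each row is the pose to reach, as a shift and turn from the pose commanded when the call began, along the tool's axes at that moment; what a row does not reach only later rows make up. A row lasts 1/10 s, in which the tool goes at most 50 mm and 8.59 degrees, less where a joint would pass 70% of its speed; a pose out of reach is approached as far as the arm can. A call with a gripper value outside its range is refused whole. The fingers move at their own pace and stop on an object; the grip force is fixed at half the most. Time passes only in rows, so rows that repeat a pose let the fingers close. It gives the time, the measured TCP pose, the force, the opening and the grip force at its end, in the units of the state.
- bot.get_obs(): the state, without advancing time (a new reading comes with each control period).
- vision.camera(name): name is "scene" or "top"; returns the picture (384x512x3 uint8, red, green, blue); there is no depth.
- vision.camera_model(name): a dict with "fov_y" (degrees; the focal length in pixels is half the picture's height over the tangent of half this angle, whatever the lens; pixels are square), "cx", "cy" (the principal point, pixels), "world_from_camera" (4x4, takes a point from camera to world coordinates). Camera axes: x right, y down, z forward; pixel columns grow to the right and rows downward; lengths in m; the calibration is good to about 2 mm. A picture is of the moment at which its call begins. camera_model takes no time and is no camera call.
- workorder.job_done(): hands the job in; it is judged then, once.
Trained networks look in the newest picture that a camera, given by its name, has taken for a name from the list of things; names that differ only in an ending like _2 or _b are one class to them, and where a whole thing is asked for, a point or a joint stands for the part that bears it (a point fixed in the world has none). Each returns a list of dicts, best first, with "conf" (0 to 1); they miss things now and then, are a little off and sometimes report something else, mostly with a low value. They report only what shows in the picture. A call takes as long as a camera call. They do not tell look-alikes from the thing itself.
- boxes_of(camera, target): "rect" ([centre column, centre row, width, height] in pixels, round what is visible of it).
The state is a dict: "clock": time; "joint_pos": joint angles; "joint_vel": joint speeds; "tau": joint torques, N m; "eef_pos": TCP position; "tool_rot": TCP orientation; "ft_force": force on the tool from outside, world axes, zero at the start; "ft_torque": the same for the moment, N m; "grip_width": finger opening in m; "grasp_force": force on a finger pad.
Only numpy, scipy, OpenCV 4.12 (cv2) and the standard library are available. Lean on these libraries where they do the work, as an engineer would, in place of code of your own. Each camera call takes 0.05 s, during which the arm holds its last target. There are 200 camera calls.

## Working session

There is one attempt and no reset: what is moved stays moved. The work goes in short steps, Python scripts to look and compute and a tool call to move; the robot and the scene stay as the last step left them, time stands still between calls to the robot, and variables do not carry over. Pictures are saved under pics/ and viewed, at most 10 in all, crops included, and the job is handed in when it is done.

Besides the shell and the picture viewer there is one more tool, called after "Emit:" by a JSON object that holds its "op" and its "data". send_rows: Moves the arm, as the interface text tells. Its arguments: {"type":"object","properties":{"motion":{"type":"string"}},"required":["motion"]}

```bash
ls; mkdir -p pics; python3 - <<'E'
from workcell import bot, vision, workorder, boxes_of
import cv2,numpy as np
o=bot.get_obs();print({k:np.round(v,3) for k,v in o.items()})
for c in("scene","top"):
    cv2.imwrite(f"pics/{c}0.png",vision.camera(c)[:,:,::-1])
    m=vision.camera_model(c);print(c,m)
    for t in("warmer","warmer_label","cover_handle","vent_clamp","reader","reader_tray","beaker","timer","petri_dish"):
        print(t,[(round(float(d["conf"]),2),np.round(d["rect"]).astype(int).tolist()) for d in boxes_of(c,t)][:3])
E
```

```text
pics
{'clock': np.float64(0.0), 'joint_pos': array([-1.177,  0.241,  0.004,  1.335,  0.   ,  1.571]), 'joint_vel': array([ 0.001,  0.   ,  0.001, -0.   , -0.002,  0.001]), 'tau': array([ 1.0000e-03, -3.7232e+01,  2.5241e+01,  1.7000e-02,  0.0000e+00,
        0.0000e+00]), 'eef_pos': array([ 0.192, -0.461,  0.23 ]), 'tool_rot': array([ 0.981,  0.196, -0.   , -0.001]), 'ft_force': array([0.141, 0.177, 0.368]), 'ft_torque': array([ 0.016,  0.007, -0.03 ]), 'grasp_force': np.float64(0.0), 'grip_width': np.float64(0.085)}
scene {'fov_y': 46.83563631579345, 'cx': 263.63123037855024, 'cy': 180.4476309106738, 'world_from_camera': array([[-0.80281831, -0.35165432,  0.48147896, -0.13738759],
       [-0.59578773,  0.50403614, -0.62528758,  0.99119423],
       [-0.02279772, -0.78885158, -0.61416077,  0.98029144],
       [ 0.        ,  0.        ,  0.        ,  1.        ]])}
warmer [(0.9, [234, 187, 62, 89])]
warmer_label [(0.57, [235, 188, 62, 85])]
cover_handle [(0.62, [234, 190, 64, 41])]
vent_clamp []
reader [(0.82, [316, 193, 42, 24]), (0.59, [238, 149, 16, 25])]
reader_tray [(0.8, [314, 19
[... 404 characters left out ...]
2951, -0.00709323,  0.0720987 ],
       [ 0.00617953, -0.07617854, -0.99707504,  1.66616734],
       [ 0.        ,  0.        ,  0.        ,  1.        ]])}
warmer [(0.84, [229, 183, 62, 52])]
warmer_label [(0.66, [231, 181, 66, 55]), (0.36, [193, 270, 18, 18])]
cover_handle [(0.55, [227, 180, 60, 52])]
vent_clamp [(0.54, [291, 240, 37, 50]), (0.28, [224, 182, 57, 52])]
reader [(0.92, [290, 242, 15, 41]), (0.56, [306, 124, 42, 26])]
reader_tray [(0.86, [288, 239, 36, 49]), (0.38, [231, 182, 65, 51]), (0.26, [152, 247, 20, 14])]
beaker [(0.66, [150, 248, 18, 12])]
timer [(0.59, [354, 258, 23, 26]), (0.38, [225, 185, 59, 52])]
petri_dish [(0.65, [193, 273, 21, 15]), (0.45, [290, 240, 37, 53])]
```

```bash
python3 - <<'E'
import cv2
a=cv2.imread("pics/top0.png")[90:310,120:400];cv2.imwrite("pics/t1.png",cv2.resize(a,None,fx=2.7,fy=2.7,interpolation=cv2.INTER_CUBIC))
a=cv2.imread("pics/scene0.png")[120:310,180:400];cv2.imwrite("pics/s1.png",cv2.resize(a,None,fx=3,fy=3,interpolation=cv2.INTER_CUBIC))
E
```

```text
(no output)
```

View pics/t1.png

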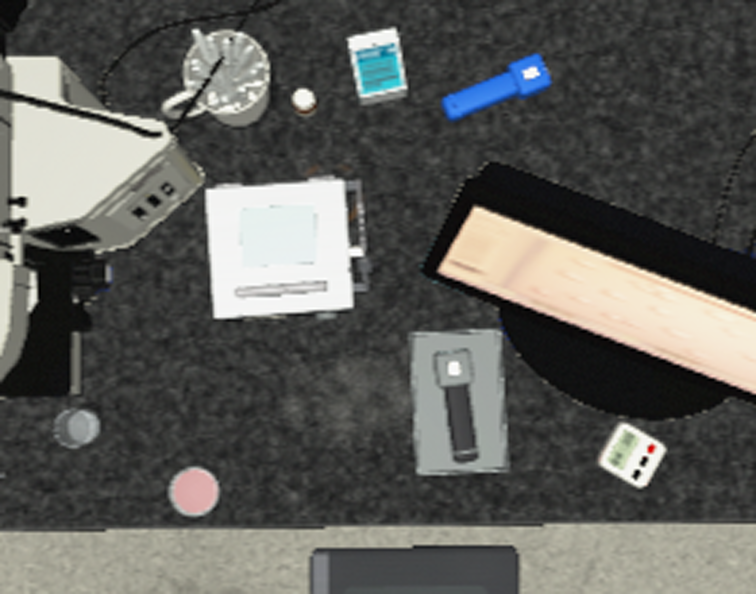

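View pics/s1.png

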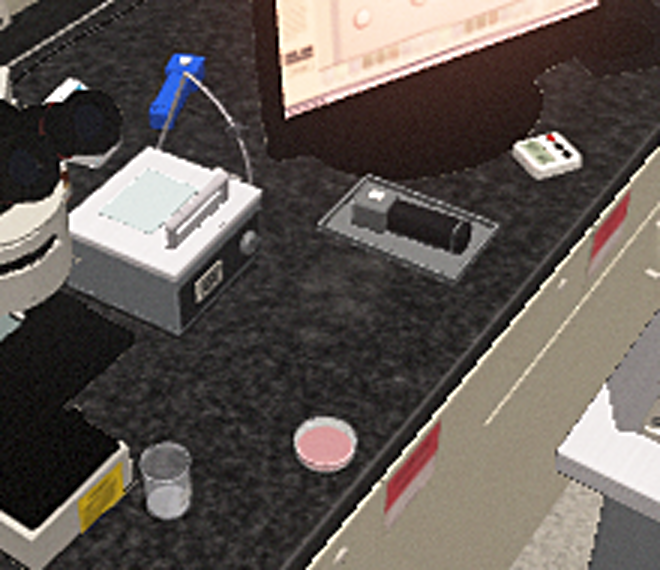

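Top shows: reader in tray at crop (457,405), nose up (+x); warmer at (280,250), blue look-alike behind; arc right of the warmer. Scene shows label at (208,282), handle (200,210). Now zoom on the warmer for the arc.

```bash
cat > h.py <<'E'
import numpy as np
from workcell import bot, vision, workorder, boxes_of
M={c:vision.camera_model(c) for c in("scene","top")}
def ray(c,u,v):
    m=M[c];f=192/np.tan(np.radians(m["fov_y"]/2));T=m["world_from_camera"]
    return T[:3,3],T[:3,:3]@[(u-m["cx"])/f,(v-m["cy"])/f,1]
def atz(c,u,v,z):
    o,d=ray(c,u,v);return o+d*(z-o[2])/d[2]
def proj(c,P):
    m=M[c];f=192/np.tan(np.radians(m["fov_y"]/2));T=m["world_from_camera"]
    q=(np.asarray(P)-T[:3,3])@T[:3,:3];return np.stack([m["cx"]+f*q[...,0]/q[...,2],m["cy"]+f*q[...,1]/q[...,2]],-1)
E
python3 - <<'E'
import cv2,numpy as np
a=cv2.imread("pics/top0.png")[150:214,190:262];b=cv2.imread("pics/scene0.png")[135:235,198:268]
A=cv2.resize(a,None,fx=6,fy=6,interpolation=cv2.INTER_CUBIC);B=cv2.resize(b,None,fx=5,fy=5,interpolation=cv2.INTER_CUBIC)
C=np.zeros((500,782,3),np.uint8);C[:384,:432]=A;C[:,432:]=B
cv2.imwrite("pics/z1.png",C)
E
```

```text
(no output)
```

View pics/z1.png

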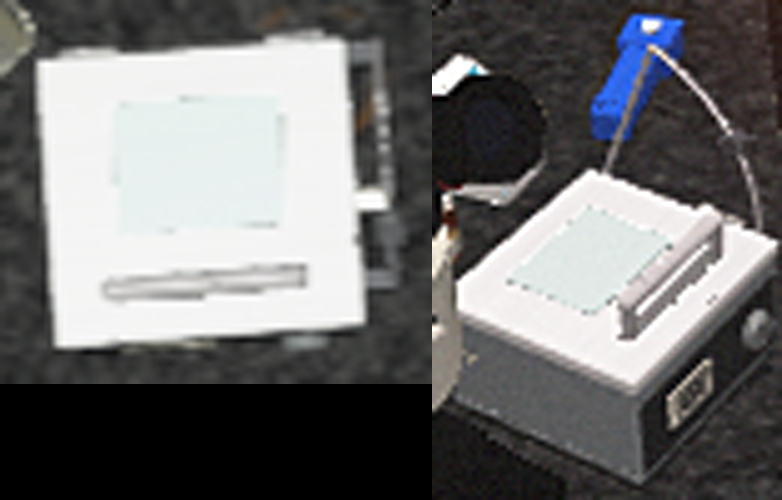

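```bash
cat > fit.py <<'E'
from h import *
from scipy.optimize import least_squares
def tp(U,V): return [(U+.5)/6-.5+190,(V+.5)/6-.5+150]
def sp(U,V): return [(U-432+.5)/5-.5+198,(V+.5)/5-.5+135]
L=[("top",(75,80,94),tp(40,60)),("top",(75,-80,94),tp(345,40)),("top",(-75,-80,94),tp(362,325)),("top",(-75,80,94),tp(57,347)),("top",(-50,0,126),tp(205,281)),
("scene",(-75,80,94),sp(640,388)),("scene",(-77.5,25,42),sp(691,393)),("scene",(-75,80,0),sp(640,485)),("scene",(-75,-80,94),sp(776,240)),("scene",(-50,48,126),sp(622,300)),("scene",(-50,-48,126),sp(712,213))]
def W(p,P):
    P=np.asarray(P)/1000;c,s=np.cos(p[2]),np.sin(p[2]);return P@np.array([[c,s,0],[-s,c,0],[0,0,1]])+[p[0],p[1],0]
def r(p): return np.concatenate([proj(c,W(p,P))-q for c,P,q in L])
s=least_squares(r,[.48,.15,0],loss="soft_l1");p=s.x
E
python3 - <<'E'
from fit import *
print(p.round(4));print(r(p).reshape(-1,2).round(1).tolist())
print("label",W(p,(-77.5,25,42)),"handle",W(p,(-50,0,120)),"hinge",W(p,(75,0,80)))
for th in np.arange(.3,1.05,.05):
    P=W(p,(75-125*np.cos(th),-98,80+125*np.sin(th)));a=proj("top",P);b=proj("scene",P)
    print(round(th,2),((a-[190,150]+.5)*6).round(),((b-[198,135]+.5)*5+[432,0]).round())
# tray and reader
def t1(U,V,z): return atz("top",(U+.5)/2.7-.5+120,(V+.5)/2.7-.5+90,z)
print("traycorners",[t1(*q,.012).round(3).tolist() for q in((411,333),(500,329),(508,472),(418,474))])
print("head",t1(454,351,.034),"tail",t1(467,458,.03),"blank",t1(454,368,.034))
print("beaker",t1(76,432,0),"petri",t1(194,491,.01),"monitor corner",t1(425,272,.3),"timer",t1(633,455,.02))
E
```

```text
[0.6129 0.1771 0.0601]
[[0.0, 0.2], [-0.4, -0.1], [0.1, -0.4], [0.2, -0.5], [-0.3, 0.1], [-1.6, -1.4], [0.0, 0.3], [0.2, 1.6], [0.1, 0.0], [0.9, -0.6], [0.6, 0.3]]
label [0.53399927 0.19741193 0.042     ] handle [0.56295017 0.17410752 0.12      ] hinge [0.68772482 0.18160989 0.08      ]
0.3 [393. 259.] [752. 183.]
0.35 [393. 254.] [749. 175.]
0.4 [392. 249.] [746. 167.]
0.45 [392. 243.] [743. 159.]
0.5 [391. 237.] [739. 150.]
0.55 [391. 230.] [734. 142.]
0.6 [390. 222.] [730. 134.]
0.65 [390. 214.] [725. 126.]
0.7 [389. 205.] [720. 118.]
0.75 [389. 196.] [714. 110.]
0.8 [388. 187.] [708. 102.]
0.85 [387. 177.] [702.  95.]
0.9 [387. 166.] [696.  87.]
0.95 [386. 156.] [689.  80.]
1.0 [385. 145.] [682.  73.]
traycorners [[0.514, 0.022, 0.012], [0.518, -0.087, 0.012], [0.344, -0.094, 0.012], [0.343, 0.016, 0.012]]
head [ 0.49125164 -0.02922628  0.034     ] tail [ 0.3624897  -0.04301014  0.03      ] blank [ 0.47075734 -0.02888856  0.034     ]
beaker [0.39848364 0.43371712 0.        ] petri [0.32574571 0.28804956 0.01      ] monitor corner [0.56561289 0.01542917 0.3       ] timer [ 0.36301199 -0.24510605  0.02      ]
```

```bash
cat >> h.py <<'E'
from scipy.spatial.transform import Rotation as Rot
def go(x,y,z,yaw=None):
    o=bot.get_obs();R=Rot.from_quat(o["tool_rot"]).as_matrix();d=R.T@(np.array([x,y,z])-o["eef_pos"])*100
    cy=np.arctan2(R[1,0],R[0,0]);tw=0 if yaw is None else (cy-yaw+np.pi)%(2*np.pi)-np.pi
    print("t",round(float(o["clock"]),2),"pos",o["eef_pos"].round(4),"yaw",round(cy,3),"j",o["joint_pos"].round(2),"w",round(float(o["grip_width"]),3),"F",o["ft_force"].round(1))
    print("shift cm",d.round(2),"twist",round(tw,3))
E
python3 - <<'E'
from fit import *
import cv2
go(.422,-.037,.16,.107)
A=cv2.imread("pics/top0.png").astype(int).sum(2);B=cv2.imread("pics/scene0.png").astype(int).sum(2)
for th in np.arange(.3,1.1,.04):
    P=W(p,(75-125*np.cos(th),-98,80+125*np.sin(th)));o=[]
    for im,c in((A,"top"),(B,"scene")):
        u,v=proj(c,P).round().astype(int);o.append(im[v-0:v+1,u-2:u+4].tolist())
    print(round(th,2),o)
E
```

```text
t 1.0 pos [ 0.1919 -0.4617  0.2313] yaw 0.394 j [-1.18  0.24  0.01  1.34  0.    1.57] w 0.085 F [ 0.5  0.5 -0.6]
shift cm [ 37.55 -30.39   7.13] twist 0.287
0.3 [[[131, 257, 296, 224, 158, 138]], [[130, 441, 266, 131, 100, 127]]]
0.34 [[[151, 267, 292, 197, 140, 145]], [[144, 214, 528, 232, 150, 134]]]
0.38 [[[147, 254, 263, 165, 100, 114]], [[102, 318, 318, 149, 149, 181]]]
0.42 [[[147, 254, 263, 165, 100, 114]], [[150, 227, 588, 211, 150, 207]]]
0.46 [[[222, 299, 292, 242, 205, 104]], [[146, 123, 384, 295, 148, 178]]]
0.5 [[[269, 307, 299, 280, 210, 113]], [[183, 194, 227, 173, 158, 116]]]
0.54 [[[262, 290, 291, 290, 243, 170]], [[172, 163, 228, 253, 174, 157]]]
0.58 [[[274, 298, 301, 271, 211, 175]], [[191, 283, 265, 282, 282, 281]]]
0.62 [[[298, 349, 345, 253, 186, 152]], [[131, 229, 628, 323, 288, 208]]]
0.66 [[[218, 255, 298, 279, 226, 198]], [[78, 398, 765, 301, 166, 131]]]
0.7 [[[740, 730, 545, 242, 164, 176]], [[93, 155, 638, 318, 116, 142]]]
0.74 [[[740, 729, 548, 226, 134, 135]], [[124, 164, 637, 329, 112, 126]]]
0.78 [[[512, 469, 441, 326, 130, 153]], [[115, 113, 490, 564, 180, 150]]]
0.82 [[[220, 343, 418, 311, 144, 157]], [[113, 199, 696, 332, 152, 118]]]
0.86 [[[168, 312, 370, 259, 124, 137]], [[193, 222, 656, 432, 162, 206]]]
0.9 [[[166, 280, 326, 220, 132, 153]], [[89, 166, 634, 351, 138, 126]]]
0.94 [[[192, 253, 287, 227, 158, 159]], [[102, 167, 646, 451, 172, 190]]]
0.98 [[[187, 443, 447, 204, 179, 170]], [[121, 148, 621, 434, 172, 136]]]
1.02 [[[207, 286, 266, 192, 209, 202]], [[215, 157, 635, 631, 222, 83]]]
1.06 [[[229, 470, 444, 135, 182, 192]], [[194, 230, 625, 352, 132, 75]]]
```

Emit:
{"op": "send_rows", "data": {"motion": "-1 4 -3.3 0 0.06; -1 8 -6.5 0 0.12; -1 12 -9.8 0 0.18; -1 16 -13 0 0.24; -1 20 -16.2 0 0.287"}}

```text
clock: 1.5
eef_pos: [0.3114, -0.2402, 0.2315]
tool_rot: [0.999, 0.052, 0.0, 0.0]
ft_force: [1.3, -0.3, -0.1]
grip_width: 0.0854
grasp_force: 0.0
```

```bash
python3 -c "
from h import *
go(.422,-.037,.16,.107)"
```

```text
t 1.5 pos [ 0.3114 -0.2402  0.2315] yaw 0.104 j [-0.66  0.03 -0.24  1.3   0.    2.38] w 0.085 F [ 1.3 -0.3 -0.1]
shift cm [ 13.1  -19.07   7.15] twist -0.003
```

Emit:
{"op": "send_rows", "data": {"motion": "-1 2.6 -3.8 0 -0.14; -1 5.2 -7.6 0 -0.28; -1 7.8 -11.4 0 -0.42; -1 10.4 -15.2 0 -0.56; -1 13.1 -19.1 0 -0.7"}}

```text
clock: 2.0
eef_pos: [0.4213, -0.0362, 0.2317]
tool_rot: [0.919, 0.395, 0.0, 0.0]
ft_force: [0.4, -0.4, -0.0]
grip_width: 0.0851
grasp_force: 0.0
```

Emit:
{"op": "send_rows", "data": {"motion": "-1 0 0 0 -0.15; -1 0 0 0 -0.3; -1 0 0 0 -0.45; -1 0 0 0 -0.6; -1 0 0 0 -0.74"}}

```text
clock: 2.5
eef_pos: [0.4208, -0.0378, 0.2314]
tool_rot: [0.713, 0.701, 0.0, 0.0]
ft_force: [0.5, 0.3, 1.4]
grip_width: 0.0853
grasp_force: 0.0
```

Emit:
{"op": "send_rows", "data": {"motion": "-1 0 0 0 -0.15; -1 0 0 0 -0.3; -1 0 0 0 -0.45; -1 0 0 0 -0.6; -1 0 0 0 -0.74"}}

```text
clock: 3.0
eef_pos: [0.4207, -0.038, 0.2314]
tool_rot: [0.412, 0.911, 0.0, 0.0]
ft_force: [0.6, -1.0, 0.1]
grip_width: 0.0855
grasp_force: 0.0
```

Emit:
{"op": "send_rows", "data": {"motion": "-0.2 0 0 0 -0.15; -0.2 0 0 0 -0.3; -0.2 0 0 0 -0.45; -0.2 0 0 0 -0.6; -0.2 0 0 0 -0.74"}}

```text
clock: 3.5
eef_pos: [0.4207, -0.038, 0.2314]
tool_rot: [0.054, 0.999, 0.0, 0.0]
ft_force: [-0.8, -0.5, -0.2]
grip_width: 0.0511
grasp_force: 0.0
```

```bash
python3 - <<'E'
from h import *
import cv2
go(.422,-.037,.012,.107+np.pi)
E
```

```text
t 3.5 pos [ 0.4207 -0.038   0.2314] yaw 3.033 j [-0.09  0.09 -0.18  1.3   0.    0.02] w 0.051 F [-0.8 -0.5 -0.2]
shift cm [-0.11  0.11 21.94] twist -0.216
```

Emit:
{"op": "send_rows", "data": {"motion": "-0.2 0 0 4 -0.11; -0.2 -0.1 0.1 8 -0.216; -0.2 -0.1 0.1 12 -0.216; -0.2 -0.1 0.1 15 -0.216; -0.2 -0.1 0.1 17 -0.216"}}

```text
clock: 4.0
eef_pos: [0.4203, -0.037, 0.0592]
tool_rot: [-0.051, 0.999, 0.0, -0.001]
ft_force: [0.0, -0.5, 0.3]
grip_width: 0.0514
grasp_force: 0.0
```

```bash
python3 - <<'E'
from h import *
import cv2
go(.422,-.037,.011,.107+np.pi)
a=vision.camera("scene")[150:240,270:370,::-1];cv2.imwrite("pics/g.png",cv2.resize(a,None,fx=6,fy=6,interpolation=cv2.INTER_CUBIC))
E
```

```text
t 4.0 pos [ 0.4203 -0.037   0.0592] yaw -3.04 j [-0.09  0.26 -0.47  0.85 -0.   -0.19] w 0.051 F [ 0.  -0.5  0.3]
shift cm [-0.18 -0.02  4.82] twist -0.006
```

View pics/g.png

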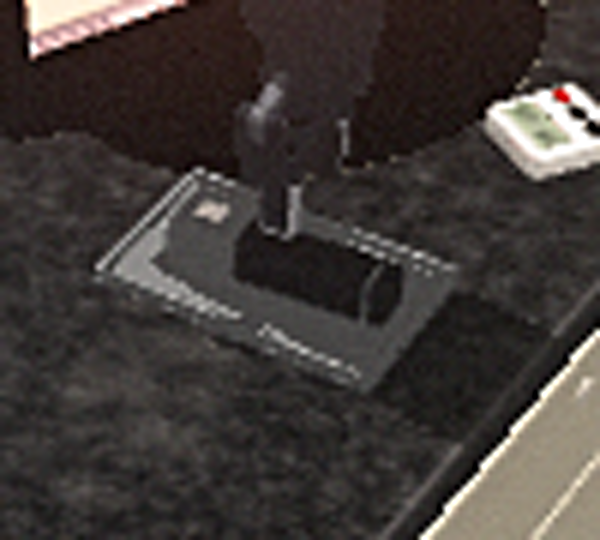

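The gripper stands above the reader's handle just behind the head (finger at 280,215), handle spans (240–390, 230–310); go down and grip.

Emit:
{"op": "send_rows", "data": {"motion": "-0.2 0 0 2 0; -0.2 0 0 4 0; -0.2 0 0 4.8 0; 0.1 0 0 4.8 0; 0.6 0 0 4.8 0"}}

```text
clock: 4.55
eef_pos: [0.4223, -0.037, 0.0142]
tool_rot: [-0.051, 0.999, 0.0, 0.0]
ft_force: [2.7, 1.0, -2.0]
grip_width: 0.0283
grasp_force: 59.5
```

Emit:
{"op": "send_rows", "data": {"motion": "0.6 0 0 0 0; 0.6 0 0 0 0; 0.6 0 0 0 0; 0.6 0 0 0 0; 0.6 0 0 -0.5 0"}}

```text
clock: 5.05
eef_pos: [0.4213, -0.0371, 0.0181]
tool_rot: [-0.051, 0.999, 0.0, -0.001]
ft_force: [0.0, -0.2, -2.4]
grip_width: 0.0287
grasp_force: 59.5
```

Emit:
{"op": "send_rows", "data": {"motion": "0.6 0 0 -1 0; 0.6 0 0 -2 0; 0.6 0 0 -4 0; 0.6 0 0 -6 0; 0.6 0 0 -8 0"}}

```text
clock: 5.55
eef_pos: [0.4217, -0.0371, 0.0997]
tool_rot: [-0.051, 0.999, -0.0, 0.0]
ft_force: [1.0, 0.2, -2.4]
grip_width: 0.0289
grasp_force: 59.5
```

```bash
python3 - <<'E'
from h import *
import cv2
go(.382,.188,.09,.06+np.pi)
a=vision.camera("top")[190:290,240:340,::-1];b=vision.camera("scene")[130:230,270:370,::-1]
cv2.imwrite("pics/l.png",cv2.resize(np.hstack([a,b]),None,fx=4,fy=4,interpolation=cv2.INTER_CUBIC))
E
```

```text
t 5.55 pos [ 0.4217 -0.0371  0.0997] yaw -3.04 j [-0.09  0.2  -0.41  0.96  0.   -0.19] w 0.029 F [ 1.   0.2 -2.4]
shift cm [ 1.68 22.79  0.97] twist 0.041
```

View pics/l.png

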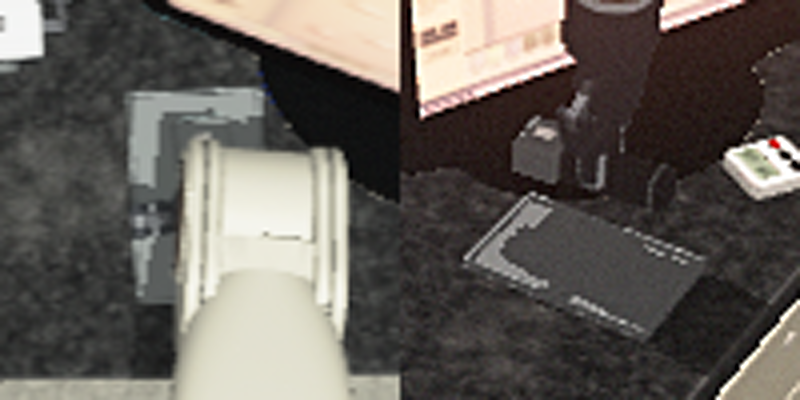

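The reader is held level between the fingers above the tray (scene half, head at 540,150). Swing to the label.

Emit:
{"op": "send_rows", "data": {"motion": "0.6 0.2 3 0 0; 0.6 0.5 6.5 0 0.01; 0.6 0.8 10 0 0.02; 0.6 1 13.5 0 0.03; 0.6 1.3 17 0 0.041"}}

```text
clock: 6.15
eef_pos: [0.3909, 0.1318, 0.0977]
tool_rot: [-0.03, 1.0, -0.0, -0.0]
ft_force: [0.7, -1.1, -1.7]
grip_width: 0.0288
grasp_force: 59.7
```

Emit:
{"op": "send_rows", "data": {"motion": "0.6 0.2 2.5 1 0; 0.6 0.3 4.5 2.5 0; 0.6 0.4 5.3 4 0; 0.6 0.4 5.8 5.5 0; 0.6 0.4 5.8 6.3 0"}}

```text
clock: 6.65
eef_pos: [0.3828, 0.1884, 0.0336]
tool_rot: [-0.031, 1.0, -0.001, -0.001]
ft_force: [0.5, -0.4, -1.7]
grip_width: 0.0287
grasp_force: 59.8
```

```bash
python3 - <<'E'
from h import *
import cv2
go(.382,.188,.035,.06+np.pi)
a=vision.camera("top")[150:270,180:280,::-1];b=vision.camera("scene")[150:270,210:310,::-1]
cv2.imwrite("pics/n.png",cv2.resize(np.hstack([a,b]),None,fx=4,fy=4,interpolation=cv2.INTER_CUBIC))
E
```

```text
t 6.65 pos [0.3828 0.1884 0.0336] yaw -3.08 j [ 0.46  0.3  -0.49  0.78  0.    0.4 ] w 0.029 F [ 0.5 -0.4 -1.7]
shift cm [ 0.09 -0.04 -0.14] twist 0.002
```

View pics/n.png

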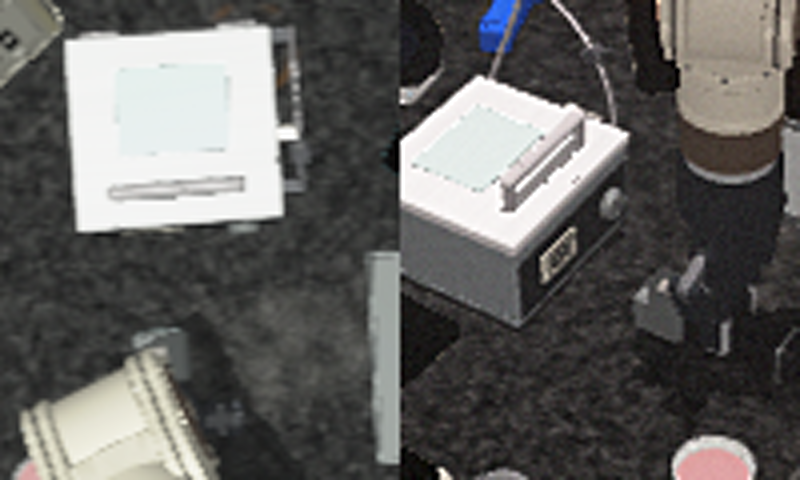

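The reader's nose (top half 160,330; scene half 650,310) faces the label (scene half 558,255). Check numerically and hold.

```bash
python3 - <<'E'
from fit import *
q=atz("top",160/4-.5+180+.125,328/4-.5+150,.059)
print(q, "expect", W(p,(-157.5,25,59)), [d for d in boxes_of("top","reader")][:2])
E
```

```text
[0.45551324 0.1915271  0.059     ] expect [0.45414349 0.19261042 0.059     ] [{'rect': [303.9, 123.2, 41.8, 22.7], 'conf': 0.8}, {'rect': [220.9, 240.9, 15.4, 13.1], 'conf': 0.45}]
```

Emit:
{"op": "send_rows", "data": {"motion": "0.6 0 0 0 0; 0.6 0 0 0 0; 0.6 0 0 0 0; 0.6 0 0 0 0; 0.6 0 0 0 0"}}

```text
clock: 7.3
eef_pos: [0.3844, 0.1884, 0.0356]
tool_rot: [-0.03, 1.0, 0.0, 0.0]
ft_force: [-0.3, -0.8, -2.2]
grip_width: 0.0286
grasp_force: 59.8
```

Emit:
{"op": "send_rows", "data": {"motion": "0.6 0 0 0 0; 0.6 0 0 0 0; 0.6 0 0 0 0; 0.6 0 0 0 0; 0.6 0 0 0 0"}}

```text
clock: 7.8
eef_pos: [0.3842, 0.1884, 0.0353]
tool_rot: [-0.03, 1.0, -0.0, -0.0]
ft_force: [0.4, -0.3, -2.6]
grip_width: 0.0287
grasp_force: 59.8
```

Emit:
{"op": "send_rows", "data": {"motion": "0.6 0 0 0 0; 0.6 0 0 0 0; 0.6 0 0 0 0; 0.6 0 0 0 0; 0.6 0 0 0 0"}}

```text
clock: 8.3
eef_pos: [0.3842, 0.1884, 0.0353]
tool_rot: [-0.03, 1.0, 0.0, -0.0]
ft_force: [-0.1, 0.7, -0.6]
grip_width: 0.0287
grasp_force: 59.8
```

Emit:
{"op": "send_rows", "data": {"motion": "0.6 0 0 0 0; 0.6 0 0 0 0; 0.6 0 0 0 0; 0.6 0 0 0 0; 0.6 0 0 0 0"}}

```text
clock: 8.8
eef_pos: [0.3842, 0.1884, 0.0353]
tool_rot: [-0.03, 1.0, -0.0, -0.0]
ft_force: [0.6, 0.2, -0.9]
grip_width: 0.0287
grasp_force: 59.8
```

Nose within 2 mm of plan and held 2 s. Return to the tray.

Emit:
{"op": "send_rows", "data": {"motion": "0.6 0 0 -1.5 0; 0.6 -0.2 -1 -3.5 0; 0.6 -0.4 -3 -5.5 -0.01; 0.6 -0.6 -6 -6.5 -0.02; 0.6 -0.8 -9.5 -6.5 -0.041"}}

```text
clock: 9.3
eef_pos: [0.3996, 0.094, 0.1021]
tool_rot: [-0.052, 0.999, 0.0, 0.002]
ft_force: [0.5, -1.1, -2.6]
grip_width: 0.0291
grasp_force: 59.8
```

Emit:
{"op": "send_rows", "data": {"motion": "0.6 -0.2 -4 0 0; 0.6 -0.4 -8 0 0; 0.6 -0.6 -11 0 0; 0.6 -0.6 -12.5 0 0; 0.6 -0.6 -13 0 0"}}

```text
clock: 9.8
eef_pos: [0.4171, -0.0362, 0.1003]
tool_rot: [-0.049, 0.999, -0.0, 0.0]
ft_force: [-0.1, -0.1, -2.3]
grip_width: 0.0291
grasp_force: 59.8
```

```bash
python3 - <<'E'
from h import *
go(.42,-.037,.017,.107+np.pi)
E
```

```text
t 9.8 pos [ 0.4171 -0.0362  0.1003] yaw -3.043 j [-0.09  0.19 -0.42  0.95 -0.   -0.18] w 0.029 F [-0.1 -0.1 -2.3]
shift cm [-0.28 -0.1   8.33] twist -0.009
```

Emit:
{"op": "send_rows", "data": {"motion": "0.6 -0.2 -0.1 3 0; 0.6 -0.3 -0.1 5.5 0; 0.6 -0.3 -0.1 7 0; 0.6 -0.3 -0.1 8 0; 0.6 -0.3 -0.1 8.4 0"}}

```text
clock: 10.3
eef_pos: [0.4194, -0.0348, 0.0155]
tool_rot: [-0.051, 0.999, 0.0, -0.001]
ft_force: [-0.5, -0.2, -1.6]
grip_width: 0.0289
grasp_force: 59.8
```

Emit:
{"op": "send_rows", "data": {"motion": "0.6 0 0 0.2 0; 0.6 0 0 0.2 0; -0.2 0 0 0.2 0; -0.2 0 0 0.2 0; -0.2 0 0 0.2 0"}}

```text
clock: 10.8
eef_pos: [0.4209, -0.0355, 0.015]
tool_rot: [-0.051, 0.999, -0.0, 0.001]
ft_force: [-0.1, -0.5, 0.3]
grip_width: 0.0512
grasp_force: 0.0
```

Emit:
{"op": "send_rows", "data": {"motion": "-0.2 0 0 0 0; -0.2 0 0 -1 0; -0.2 0 0 -3 0; -0.2 0 0 -6 0; -0.2 0 0 -10 0"}}

```text
clock: 11.3
eef_pos: [0.4186, -0.0353, 0.1148]
tool_rot: [-0.051, 0.999, 0.0, -0.002]
ft_force: [1.0, -0.3, 0.3]
grip_width: 0.0513
grasp_force: 0.0
```

```bash
python3 - <<'E'
from fit import *
h=W(p,(-50,0,120)); go(h[0],h[1],.22,p[2]+np.pi/2)
E
```

```text
t 11.3 pos [ 0.4186 -0.0353  0.1148] yaw -3.04 j [-0.08  0.18 -0.39  1.    0.   -0.19] w 0.051 F [ 1.  -0.3  0.3]
shift cm [-16.44  19.38 -10.56] twist 1.612
```

Emit:
{"op": "send_rows", "data": {"motion": "-0.2 0 0 -4 0; -0.2 0 4 -7 0.13; -0.2 0 8 -10 0.27; -0.2 0 12 -10.6 0.4; -0.2 0 16 -10.6 0.54"}}

```text
clock: 11.8
eef_pos: [0.4058, 0.119, 0.2231]
tool_rot: [0.208, 0.978, 0.001, 0.002]
ft_force: [1.0, -0.3, 0.1]
grip_width: 0.0515
grasp_force: 0.0
```

```bash
python3 - <<'E'
from fit import *
import cv2
h=W(p,(-50,0,120)); go(h[0],h[1],.22,p[2]+np.pi/2)
a=vision.camera("top")[190:290,240:340,::-1];b=vision.camera("scene")[150:250,270:370,::-1]
cv2.imwrite("pics/r.png",cv2.resize(np.hstack([a,b]),None,fx=4,fy=4,interpolation=cv2.INTER_CUBIC))
E
```

```text
t 11.8 pos [0.4058 0.119  0.2231] yaw 2.724 j [ 0.29  0.09 -0.2   1.28 -0.    0.7 ] w 0.051 F [ 1.  -0.3  0.1]
shift cm [-12.13  11.41   0.4 ] twist 1.093
```

View pics/r.png

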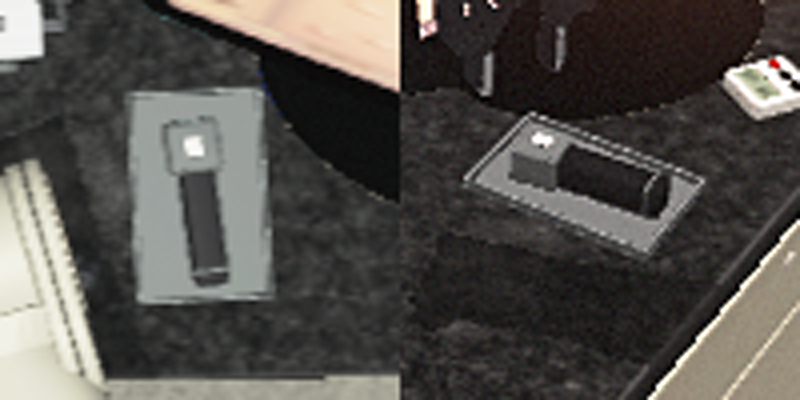

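The reader lies flat inside the tray (top half 195,200). On to the handle.

Emit:
{"op": "send_rows", "data": {"motion": "-0.2 -2.4 2.3 0 0.14; -0.2 -4.8 4.6 0 0.28; -0.2 -7.2 6.9 0 0.42; -0.2 -9.6 9.2 0 0.56; -0.2 -12.1 11.4 0 0.7"}}

```text
clock: 12.4
eef_pos: [0.5624, 0.1729, 0.2204]
tool_rot: [0.53, 0.848, -0.0, -0.0]
ft_force: [0.3, -0.0, 0.1]
grip_width: 0.0513
grasp_force: 0.0
```

Emit:
{"op": "send_rows", "data": {"motion": "-0.2 0 0 0 0.14; -0.2 0 0 0 0.28; -0.2 0 0 0 0.39; -0.2 0 0 0 0.39; -0.2 0 0 0 0.39"}}

```text
clock: 12.9
eef_pos: [0.5614, 0.1728, 0.2203]
tool_rot: [0.682, 0.732, -0.0, -0.0]
ft_force: [-0.1, -0.3, -0.2]
grip_width: 0.0512
grasp_force: 0.0
```

```bash
python3 - <<'E'
from fit import *
h=W(p,(-50,0,120)); go(h[0],h[1],.109,p[2]+np.pi/2)
E
```

```text
t 12.9 pos [0.5614 0.1728 0.2203] yaw 1.642 j [ 0.3   0.42  0.23  1.38 -0.    1.8 ] w 0.051 F [-0.1 -0.3 -0.2]
shift cm [ 0.13  0.17 11.13] twist 0.011
```

Emit:
{"op": "send_rows", "data": {"motion": "-0.2 0.1 0.2 3 0.01; -0.2 0.1 0.2 6 0.01; -0.2 0.1 0.2 8.5 0.01; -0.2 0.1 0.2 10 0.01; -0.2 0.1 0.2 10.9 0.01"}}

```text
clock: 13.4
eef_pos: [0.5624, 0.174, 0.1096]
tool_rot: [0.685, 0.728, -0.001, -0.001]
ft_force: [0.2, -0.0, 0.5]
grip_width: 0.0512
grasp_force: 0.0
```

Emit:
{"op": "send_rows", "data": {"motion": "0.2 0 0 0 0; 0.5 0 0 0 0; 0.9 0 0 0 0; 1 0 0 0 0; 1 0 0 0 0"}}

```text
clock: 13.9
eef_pos: [0.564, 0.1748, 0.1125]
tool_rot: [0.686, 0.728, 0.001, 0.001]
ft_force: [-1.5, -1.1, 4.6]
grip_width: 0.0093
grasp_force: 58.8
```

```bash
python3 - <<'E'
from fit import *
h=W(p,(-50,0,120)); go(h[0],h[1],.109,p[2]+np.pi/2)
R=Rot.from_quat(bot.get_obs()["tool_rot"]).as_matrix()
for th in np.arange(.06,.55,.06):
    d=np.array([125-125*np.cos(th)+40*np.sin(th),125*np.sin(th)+40*np.cos(th)-40])/10
    print(round(th,2),d.round(2))
E
```

```text
t 13.9 pos [0.564  0.1748 0.1125] yaw 1.63 j [ 0.3   0.49  0.05  1.13 -0.    1.81] w 0.009 F [-1.5 -1.1  4.6]
shift cm [-0.06 -0.11  0.35] twist -0.001
0.06 [0.26 0.74]
0.12 [0.57 1.47]
0.18 [0.92 2.17]
0.24 [1.31 2.86]
0.3 [1.74 3.52]
0.36 [2.21 4.15]
0.42 [2.72 4.75]
0.48 [3.26 5.32]
0.54 [3.84 5.86]
```

Emit:
{"op": "send_rows", "data": {"motion": "0.5 0 0 0 0; 0.2 0 0 0 0; 0.2 0 0 0.3 0; 0.2 0 0 0.6 0; 0.2 0 0 0.6 0"}}

```text
clock: 14.4
eef_pos: [0.5628, 0.1745, 0.1042]
tool_rot: [0.686, 0.728, -0.001, -0.0]
ft_force: [-0.5, 0.2, -0.3]
grip_width: 0.0342
grasp_force: 0.0
```

Emit:
{"op": "send_rows", "data": {"motion": "0.5 0 0 0 0; 0.9 0 0 0 0; 1 0 0 0 0; 1 0 0 0 0; 1 0 0 0 0"}}

```text
clock: 14.9
eef_pos: [0.5641, 0.1747, 0.1053]
tool_rot: [0.686, 0.728, 0.0, 0.0]
ft_force: [3.5, -0.0, -1.6]
grip_width: 0.0098
grasp_force: 58.4
```

Emit:
{"op": "send_rows", "data": {"motion": "1 0 0.12 -0.37 0; 1 0 0.26 -0.74 0; 1 0 0.41 -1.1 0; 1 0 0.57 -1.47 0; 1 0 0.74 -1.82 0"}}

```text
clock: 15.4
eef_pos: [0.5703, 0.1751, 0.1222]
tool_rot: [0.686, 0.728, -0.001, -0.001]
ft_force: [5.3, 1.1, -9.8]
grip_width: 0.0096
grasp_force: 58.3
```

Emit:
{"op": "send_rows", "data": {"motion": "1 0 0.18 -0.35 0; 1 0 0.37 -0.69 0; 1 0 0.57 -1.04 0; 1 0 0.78 -1.37 0; 1 0 1.0 -1.7 0"}}

```text
clock: 15.9
eef_pos: [0.58, 0.1757, 0.1402]
tool_rot: [0.686, 0.728, -0.001, -0.001]
ft_force: [1.3, 0.6, -9.4]
grip_width: 0.0096
grasp_force: 58.3
```

Emit:
{"op": "send_rows", "data": {"motion": "1 0 0.23 -0.32 0; 1 0 0.47 -0.63 0; 1 0 0.72 -0.93 0; 1 0 0.98 -1.23 0; 1 0 1.25 -1.52 0"}}

```text
clock: 16.4
eef_pos: [0.5915, 0.1764, 0.1556]
tool_rot: [0.686, 0.728, -0.001, -0.001]
ft_force: [-7.3, 0.6, -2.6]
grip_width: 0.0096
grasp_force: 58.4
```

```bash
python3 - <<'E'
from fit import *
import cv2
h=W(p,(-50,0,120)); go(h[0],h[1],.109,p[2]+np.pi/2)
print(bot.get_obs()["grasp_force"])
a=vision.camera("top")[145:215,190:260,::-1];b=vision.camera("scene")[135:205,210:280,::-1]
cv2.imwrite("pics/c.png",cv2.resize(np.hstack([a,b]),None,fx=5.7,fy=5.7,interpolation=cv2.INTER_CUBIC))
E
```

```text
t 16.4 pos [0.5915 0.1764 0.1556] yaw 1.63 j [0.29 0.51 0.21 1.27 0.   1.8 ] w 0.01 F [-7.3  0.6 -2.6]
shift cm [-0.06 -2.85  4.67] twist -0.001
58.40863108634949
```

View pics/c.png

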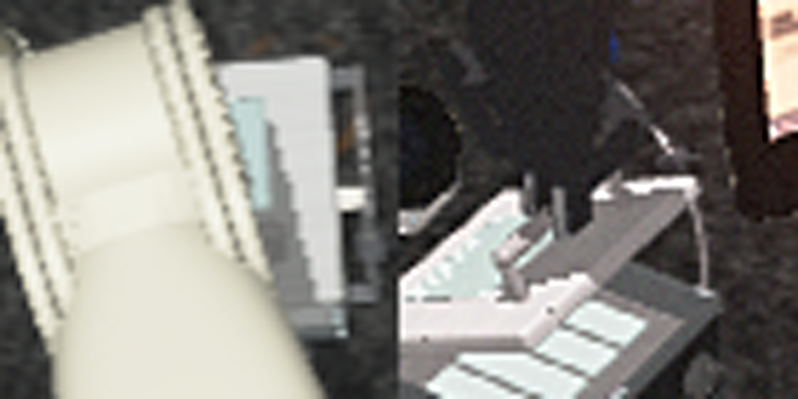

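The cover is open to about 0.43 rad; the clamp shows at (680,155) in the scene half, about 0.54–0.55 rad. Lift a bit more.

Emit:
{"op": "send_rows", "data": {"motion": "1 0 0.2 -0.2 0; 1 0 0.4 -0.4 0; 1 0 0.6 -0.6 0; 1 0 0.8 -0.8 0; 1 0 1 -0.95 0"}}

```text
clock: 17.0
eef_pos: [0.6012, 0.1771, 0.1658]
tool_rot: [0.686, 0.728, -0.001, -0.001]
ft_force: [-9.0, 1.1, -2.2]
grip_width: 0.0096
grasp_force: 58.5
```

Emit:
{"op": "send_rows", "data": {"motion": "1 0 0 0 0; 1 0 0 0 0; 1 0 0 0 0; 1 0 0 0 0; 1 0 0 0 0"}}

```text
clock: 17.5
eef_pos: [0.6013, 0.1771, 0.1659]
tool_rot: [0.686, 0.728, -0.001, -0.001]
ft_force: [-8.1, 1.7, -2.6]
grip_width: 0.0097
grasp_force: 58.7
```

```bash
python3 - <<'E'
from fit import *
import cv2
go(0,0,0)
e=bot.get_obs()["eef_pos"]; H=W(p,(75,0,80)); dx=np.hypot(*(H-e)[:2]);dz=e[2]+.0147-.08
print("theta", np.arctan2(dz,dx)-np.arctan2(40,125))
for th in (.45,.5,.55,.6):
    print(th,[proj("scene",W(p,(75-r*np.cos(th),y,80+r*np.sin(th)))).round(1).tolist() for r,y in((125,-98),(113,-92))])
a=vision.camera("top")[160:200,235:275,::-1];b=vision.camera("scene")[145:185,240:280,::-1]
cv2.imwrite("pics/d.png",cv2.resize(np.hstack([a,b]),None,fx=10,fy=10,interpolation=cv2.INTER_CUBIC))
E
```

```text
t 17.5 pos [0.6013 0.1771 0.1659] yaw 1.63 j [0.29 0.53 0.26 1.31 0.   1.8 ] w 0.01 F [-8.1  1.7 -2.6]
shift cm [-14.12 -61.02  16.79] twist 0
theta 0.5507941207563305
0.45 [[259.6, 166.2], [255.9, 167.4]]
0.5 [[258.8, 164.5], [255.2, 165.9]]
0.55 [[258.0, 162.9], [254.4, 164.4]]
0.6 [[257.1, 161.3], [253.6, 163.0]]
```

View pics/d.png

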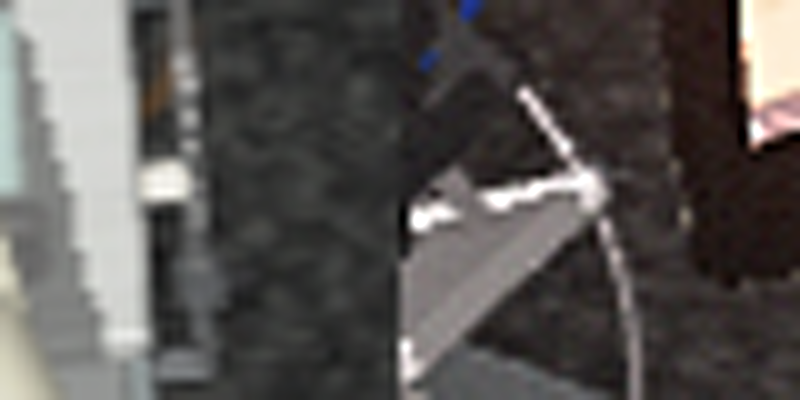

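```bash
python3 - <<'E'
from fit import *
import cv2
A=cv2.imread("pics/scene0.png").astype(np.float32).sum(2);T=cv2.imread("pics/top0.png").astype(np.float32).sum(2)
for th in np.arange(.36,.76,.02):
    v=[]
    for im,c in((A,"scene"),(T,"top")):
        u=proj(c,W(p,(75-125*np.cos(th),-98,80+125*np.sin(th))))
        k=cv2.remap(im,(u[0]+np.arange(-3,4.1,.5)).astype(np.float32)[None],np.full((1,15),u[1],np.float32),cv2.INTER_LINEAR)[0]
        v+= [k.max().round(),k[9:].mean().round()]
    P=proj("top",W(p,(75-113*np.cos(th),-88,82+113*np.sin(th))))
    print(round(th,2),v,"pointer top crop",((P-[235,160]+.5)*10).round())
E
```

```text
0.36 [np.float32(348.0), np.float32(163.0), np.float32(283.0), np.float32(142.0)] pointer top crop [170. 289.]
0.38 [np.float32(390.0), np.float32(172.0), np.float32(272.0), np.float32(132.0)] pointer top crop [169. 286.]
0.4 [np.float32(446.0), np.float32(183.0), np.float32(262.0), np.float32(122.0)] pointer top crop [169. 282.]
0.42 [np.float32(548.0), np.float32(183.0), np.float32(273.0), np.float32(135.0)] pointer top crop [169. 279.]
0.44 [np.float32(418.0), np.float32(183.0), np.float32(288.0), np.float32(149.0)] pointer top crop [168. 275.]
0.46 [np.float32(357.0), np.float32(173.0), np.float32(298.0), np.float32(160.0)] pointer top crop [168. 272.]
0.48 [np.float32(252.0), np.float32(152.0), np.float32(302.0), np.float32(166.0)] pointer top crop [168. 268.]
0.5 [np.float32(232.0), np.float32(142.0), np.float32(304.0), np.float32(175.0)] pointer top crop [168. 264.]
0.52 [np.float32(258.0), np.float32(140.0), np.float32(297.0), np.float32(195.0)] pointer top crop [167. 260.]
0.54 [np.float32(241.0), np.float32(158.0), np.float32(291.0), np.float32(214.0)] pointer top crop [167
[... 415 characters left out ...]
87.0)] pointer top crop [165. 237.]
0.64 [np.float32(488.0), np.float32(175.0), np.float32(320.0), np.float32(194.0)] pointer top crop [165. 232.]
0.66 [np.float32(640.0), np.float32(175.0), np.float32(328.0), np.float32(197.0)] pointer top crop [165. 227.]
0.68 [np.float32(603.0), np.float32(175.0), np.float32(581.0), np.float32(182.0)] pointer top crop [164. 222.]
0.7 [np.float32(630.0), np.float32(153.0), np.float32(740.0), np.float32(167.0)] pointer top crop [164. 216.]
0.72 [np.float32(449.0), np.float32(154.0), np.float32(740.0), np.float32(154.0)] pointer top crop [163. 211.]
0.74 [np.float32(580.0), np.float32(150.0), np.float32(740.0), np.float32(143.0)] pointer top crop [163. 206.]
```

Arm kinematics put the cover at about 0.55 rad. The clamp's dark spot spans about 0.47–0.60 in both views, centred near 0.54, so the cover is inside the 0.08 rad tolerance and held steady.

```bash
python3 -c "
from h import *
print(workorder.job_done())"
```

```text
the job is handed in; nothing more can be done
None
```

I handed the job in at about 17.6 s. The reader was held about 8 cm from the label for 2 s, then laid flat in its tray and let go. The cover is held at about 0.55 rad against a clamp angle estimated at 0.54. No verdict came back, and since the pointer never showed clearly enough to check against the clamp, that match rests on arm position and image measurements.

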